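# Clamp a thin-shelled dome sensor in the soft-jaw holder at pressure 3

### The arm

A 6-joint arm with a two-finger parallel gripper is mounted at the origin on a cart in front of the work surface, level with it; the furniture and walls round the work are solid. World frame = base frame: x ahead of the robot, y to its left, z up, the work surface at z = 0. Lengths are in m, angles in rad, forces in N, time in s.
With the tool pointing down it reaches from about 0.35 to 0.925 m from the base axis. Payload 6.4 kg.
Tool frame: the origin (TCP) lies on the centre line of the jaws, within the pads' length; the fingertips stand 22 mm ahead of it and the grasp point (between the pads) lies 3 mm ahead of it; z points along the fingers, y is the line along which they close (so a half turn about z gives the same grasp; the last joint's range is limited). The gripper opens to 94 mm and grips with 3 to 60 N. Pads are 16 mm wide; open, the fingers measure 119 mm over their backs; the gripper's body (75 mm by 177 mm) begins 78 mm behind the grasp point.
Start: joints at [0.944, 0.245, 1.558, -0, 1.339, -0.174], TCP at [0.284, 0.585, 0.227] pointing down, gripper open.
Joint ranges: [-3.13, 3.13], [-1.02, 2.26], [0.13, 2.54], [-0.95, 4.09], [0.21, 2.88], [-2.74, 2.74]. Speed limits (rad/s): [2.57, 2.57, 3.14, 3.14, 3.14, 3.14].

### API

Orientations are given as a unit quaternion [w, x, y, z].
In Python, from station import * gives the robot as it stands.
- The arm moves only by the tool servo_tool, never from a script. Its argument "increments" is a list of rows, each an object of numbers: "tx", "ty", "tz": the shift along the tool's x, y, z in m; "ax", "ay", "az": the turn, a rotation vector about the tool's x, y, z in degrees; "jaw": the opening, from 0 (shut) to 1 (fully open). In form: [{"tx": .., "ty": .., "tz": .., "ax": .., "ay": .., "az": .., "jaw": ..}, ...]. A call has 1 to 12 rows; each row is the pose to reach, as a shift and turn from the pose commanded when the call began, along the tool's axes at that moment; what a row does not reach only later rows make up. A row lasts 1/8 s, in which the tool goes at most 62.5 mm and 10.7 degrees, less where a joint would pass 70% of its speed; a pose out of reach is approached as far as the arm can. A call with a gripper value outside its range is refused whole. The fingers move at their own pace and stop on an object; "grip_force" is the grip in N (left out, the last holds). Time passes only in rows, so rows that repeat a pose let the fingers close. It gives the time, the measured TCP pose, the force, the opening and the grip force at its end, in the units of the state.
- observe(): the state, without advancing time (a new reading comes with each control period).
- read_camera(name): name is "side" or "top" or "wrist"; returns a dict with "frame" (420x560x3 uint8, blue, green, red), "range_z" (420x560 float32, m along the optical axis (not along the pixel's ray), 0 where there is no reading), "fx", "fy", "cx", "cy" (pixels), "k1" (the pictures are not rectified: a ray, as slopes to the right and down, at radius r is drawn at 1 + k1 r^2 times it, then the intrinsics apply), "xyz" and "rotation" of the camera in the world. Camera axes: x right, y up, looking along -z (the intrinsics and any distortion apply to the point x, -y, -z); pixel columns grow to the right and rows downward; lengths in m; the calibration is good to about 2 mm. A picture is of the moment at which its call begins.
- close_job(): hands the job in; it is judged then, once.
The state is a dict: "time_s": time; "joints": joint angles; "dq": joint speeds; "effort": joint torques, N m; "ee_pos": TCP position; "tcp_rot": TCP orientation; "ft_force": force on the tool from outside, world axes, zero at the start; "wrist_torque": the same for the moment, N m; "opening": finger opening in m; "finger_force": force on a finger pad.
Only numpy, scipy, OpenCV 4.12 (cv2) and the standard library are available. Lean on these libraries where they do the work, as an engineer would, in place of code of your own. Each camera call takes 0.05 s, during which the arm holds its last target. There are 200 camera calls.

### The job

Open the bench holder by turning its collar back to 1 or less, stand the white dome sensor upright on the round pad between the jaws and let go of it, then turn the collar clockwise to 3 so that the sprung jaw holds it. The shell is thin: grip it only lightly, set it down without pressing or dropping it, never let the collar go past 4 on it, and leave the things round about where they are.

Things in the scene. Friction and masses are not known exactly. Their poses are not given: they have to be found in the camera images.
- sensor: white thin-shelled plastic dome sensor, 38 mm tall, upright on its flat underside. Round: 40 mm across at the underside, widest (42 mm) 10 mm up, 38 mm at 20 mm up, rounded above; one small dark window in its side. Origin: centre of the underside, z up. Take it across the waist; the shell cracks if a finger squeezes it with more than 45 N.
- holder: low dark bench holder fixed to the worktop, 68 mm wide, 176 mm long along its own y. At the -y end a housing with the collar on its top (34 mm above the worktop); at the +y end the open bed between two jaws (base top 14 mm above the worktop, 34 mm to either side of the middle line). Origin: on the worktop, on the middle line, 81 mm from the -y end; z up.
- bed (a point): centre of the top of the round black rubber pad (34 mm across, 18 mm above the worktop, 4 mm above the base round it) on which the sensor is to stand, 48 mm along +y from the holder's origin. Axes as the holder's.
- fixed_jaw: fixed aluminium jaw at the +y end of the bed: a shallow rubber-faced V, 36 mm wide, 38 mm tall above the worktop, whose two faces touch the sensor when it stands centred on the pad. Origin: the holder's origin.
- jaw: sprung sliding aluminium jaw, flat rubber face 30 mm wide, top 38 mm above the worktop; the collar drives it along the holder's +y. At 0 its face is 30 mm from the pad's centre (9 mm clear of the sensor); each number brings it 4 mm nearer. It meets the sensor soon after 2, then its spring presses: about 5 N at 3, 8 N at 4, 11 N at 5. Over 9.5 N cracks the shell. Origin: the holder's when at 0.
- collar (a joint): angle (rad) of the round knurled steel collar on the housing; 0 at number 0, growing clockwise seen from above. Numbers 0 to 6 stand on the housing round it, one click (27 degrees, 0.471 rad) apart: 3 is 1.414 rad. The white line on the collar's top points at the number set; at 3 it points along the holder's -x, to the robot's side. Starts at 3 or 4. A click takes about 0.15 N m.
- collar_grip (a point): point on the collar's vertical axis, 47 mm above the worktop, 13 mm above the housing's top and half-way up the collar, which is 39 mm across and 26 mm tall; 40 mm along -y from the holder's origin, 88 mm from the bed.
- charger: bystander: white cube charger, 45 mm. Origin: centre of the underside
- flux_tin: bystander: low round tin, 43 mm across, 19 mm tall. Origin: centre of the underside
- heatsink: bystander: finned aluminium heatsink, 40 x 40 x 12 mm. Origin: centre of the underside
Things that resemble listed ones, but are neither listed nor needed, are in the scene too. Leave any green or red look-alike of the sensor alone.

How it is judged:
On the way, in this order (a step that is already met when the one before it is completed fails the run):
1. the collar is turned back to 1 or less, opening the jaws (value of joint collar below 0.65 rad), for 0.1 s.
2. the sensor stands upright on the pad between the jaws, let go of, the jaw not yet on it (z of sensor in the frame of bed between -0.003 and 0.003 m and angle between sensor's own z axis and vertical below 0.1 rad and horizontal distance between sensor and bed below 0.012 m and contact force between the fingers and sensor below 0.1 N and contact force between jaw and sensor below 0.5 N), for 0.2 s.
At the end, for the whole second after the job is handed in: The collar is clicked at 3 (within 0.15 rad), the sensor stands upright (within 0.1 rad) and at rest on the pad, within 7 mm of its centre, and both jaws press on it with over 3 N (z of sensor in the frame of bed between -0.003 and 0.003 m and angle between sensor's own z axis and vertical below 0.1 rad and horizontal distance between sensor and bed below 0.007 m and value of joint collar between 1.264 and 1.564 rad and contact force between each of jaw, fixed_jaw and sensor above 3 N and linear speed of sensor below 0.02 m/s); the robot touches nothing.
It fails at once if the sprung jaw and the sensor press on each other with over 9.5 N (the collar half a click past 4) (contact force between jaw and sensor above 9.5 N).
It fails at once if the fingers squeeze the sensor with over 90 N in all (45 N each) (contact force between the fingers and sensor above 90 N).
It fails at once if the sensor is pressed on the holder with over 40 N (contact force between holder and sensor above 40 N).
It fails at once if the sensor is dropped from more than about 10 mm or thrown (moves at over 0.45 m/s with no finger on it) (contact force between the fingers and sensor below 0.1 N and linear speed of sensor above 0.45 m/s).
It fails at once if a bystander is moved over 20 mm (distance of any of charger, flux_tin, heatsink from where it was at the start of the episode above 0.02 m).
It also fails if it takes over 58 s, if anything falls off the work surface, if the arm or the gripper's body presses on something with over 40 N, if the wrist force passes 120 N, or if a joint passes its speed limit or range.

## Working session

There is one attempt and no reset: what is moved stays moved. The work goes in short steps, Python scripts to look and compute and a tool call to move; the robot and the scene stay as the last step left them, time stands still between calls to the robot, and variables do not carry over. Pictures are saved under pics/ and viewed, at most 13 in all, crops included, and the job is handed in when it is done.

Besides the shell and the picture viewer there is one more tool, called after "Call:" as a command line: name --argument value ..., lists and objects as JSON in quotes. servo_tool: Moves the arm, as the interface text tells. Its arguments: {"type":"object","properties":{"increments":{"type":"array"},"grip_force":{"type":"number"}},"required":["increments"]}

```bash
mkdir -p pics; ls; cat > h.py <<'E'
from station import *
import numpy as np, cv2
from scipy.spatial.transform import Rotation as R
def rot(c):
    r=np.array(c["rotation"],float)
    return r if r.shape==(3,3) else R.from_quat(r[[1,2,3,0]]).as_matrix()
def rays(c,uv):
    K=np.array([[c["fx"],0,c["cx"]],[0,c["fy"],c["cy"]],[0,0,1]])
    p=cv2.undistortPoints(np.array(uv,float).reshape(-1,1,2),K,np.array([c["k1"],0,0,0.])).reshape(-1,2)
    return np.c_[p[:,0],-p[:,1],-np.ones(len(p))]@rot(c).T
def plane(c,uv,z):
    d=rays(c,uv);o=np.array(c["xyz"]);return o+d*((z-o[2])/d[:,2])[:,None]
def pts(c,uv):
    uv=np.array(uv,int).reshape(-1,2);z=c["range_z"][uv[:,1],uv[:,0]]
    return np.array(c["xyz"])+rays(c,uv)*z[:,None]
E
python3 - <<'E'
from h import *
import pickle
o=observe();print({k:np.round(v,3) for k,v in o.items()})
for n in("top","side"):
    c=read_camera(n);pickle.dump(c,open(n+".pkl","wb"));cv2.imwrite(f"pics/{n}0.png",c["frame"]);print(n,c["xyz"],c["rotation"],c["fx"],c["k1"])
E
```

```text
pics
{'time_s': np.float64(0.0), 'joints': array([ 0.944,  0.246,  1.559, -0.   ,  1.339, -0.174]), 'dq': array([-0.001, -0.001,  0.002,  0.001,  0.001,  0.001]), 'effort': array([ 1.0000e-03, -4.1583e+01, -3.1460e+01,  6.9000e-02,  3.3000e-02,
       -0.0000e+00]), 'ee_pos': array([0.284, 0.584, 0.226]), 'tcp_rot': array([-0.   ,  0.224,  0.974, -0.001]), 'ft_force': array([-0.111,  0.478,  0.29 ]), 'wrist_torque': array([ 0.02 , -0.004,  0.026]), 'finger_force': np.float64(0.0), 'opening': np.float64(0.094)}
top [0.37622714 0.35478005 1.09460753] [-0.70048517 -0.04010339  0.03677192  0.71158982] 523.985076043243 0.0026393948948397906
side [ 0.3884157  -0.45517722  0.6751595 ] [ 0.89758734  0.43716173 -0.02270957 -0.05206601] 542.7562464024718 0.037239296016400115
```

View pics/top0.png

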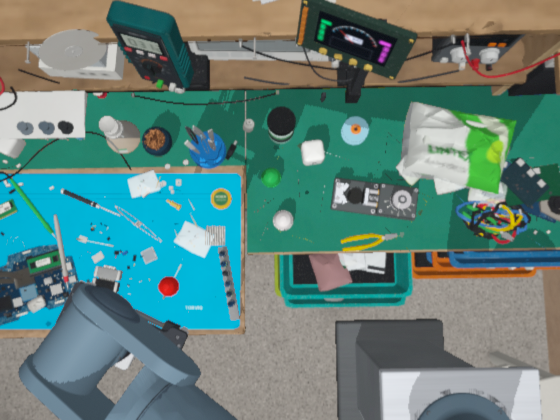

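View pics/side0.png

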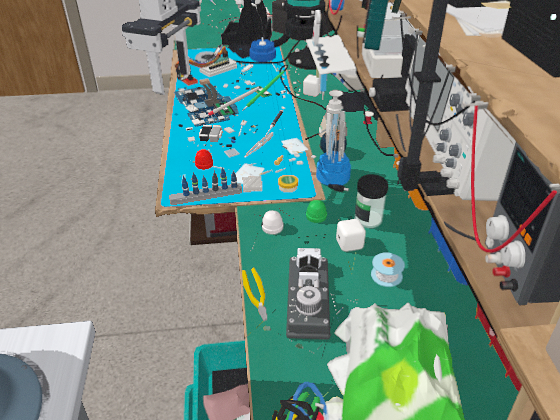

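The top picture shows the white sensor at (283,220), with the holder from (333,195) to (418,200). Its collar is at (402,199) and its bed at about (352,193). The green look-alike is at (271,178) and the charger at (313,152).

```bash
python3 - <<'E'
from h import *
import pickle
c=pickle.load(open("top.pkl","rb"));s=pickle.load(open("side.pkl","rb"))
def comp(c,m,seed,z):
    n,l,st,ce=cv2.connectedComponentsWithStats(m.astype(np.uint8));k=l[seed[1],seed[0]]
    print("comp",k,st[k],ce[k],plane(c,[ce[k]],z)); return l==k
f=c["frame"].astype(int)
w=comp(c,(f.min(2)>130)&(f.max(2)-f.min(2)<50),(283,220),.02)
# heights
h,wd=c["range_z"].shape;vv,uu=np.mgrid[0:h,0:wd];P=pts(c,np.c_[uu.ravel(),vv.ravel()]).reshape(h,wd,3)
m=w&(P[...,2]>.008);q=P[m];print("sensor",q.mean(0),q.min(0),q.max(0))
# holder: height mask
m=(P[...,2]>.008)&(P[...,2]<.09)
m[:, :322]=0;m[:170]=0;m[232:]=0;m[:,432:]=0
n,l,st,ce=cv2.connectedComponentsWithStats(m.astype(np.uint8));print(st[1:][st[1:,4]>60])
k=1+np.argmax(st[1:,4]);q=P[l==k];
r=cv2.minAreaRect((q[:,:2]*1000).astype(np.float32));print("holder rect",r)
hi=q[q[:,2]>.05];print("collar",hi.mean(0),np.median(hi[:,2]),hi.min(0),hi.max(0),len(hi))
print("table z",np.median(P[225:240,300:330,2]))
for n,cc,b in(("t",c,(325,170,105,62)),("s",s,(255,205,100,140))):
    x,y,a,d=b;im=cv2.resize(cc["frame"][y:y+d,x:x+a],None,fx=4,fy=4,interpolation=2)
    cv2.imwrite(f"pics/c{n}.png",im)
a=cv2.imread("pics/ct.png");b=cv2.imread("pics/cs.png");H=560
cv2.imwrite("pics/crop.png",np.hstack([cv2.copyMakeBorder(a,0,H-a.shape[0],0,0,0),b])[:,:800])
E
```

```text
comp 114 [273 210  20  21 319] [282.7492163 220.2539185] [[0.45964702 0.3529396  0.02      ]]
sensor [0.45920529 0.35287904 0.03333083] [0.37622714 0.33365585 0.00814245] [0.48188947 0.37322688 1.09460753]
[[ 398  170   34   15  290]
 [ 331  177   88   44 2783]]
holder rect ((502.8586730957031, 161.57452392578125), (177.95094299316406, 68.06340026855469), 80.89363861083984)
collar [0.49545375 0.11751329 0.06027215] 0.0604691694128463 [0.47710368 0.09679363 0.05038792] [0.515829   0.136307   0.06643666] 325
table z 0.0021452747789252324
```

View pics/crop.png

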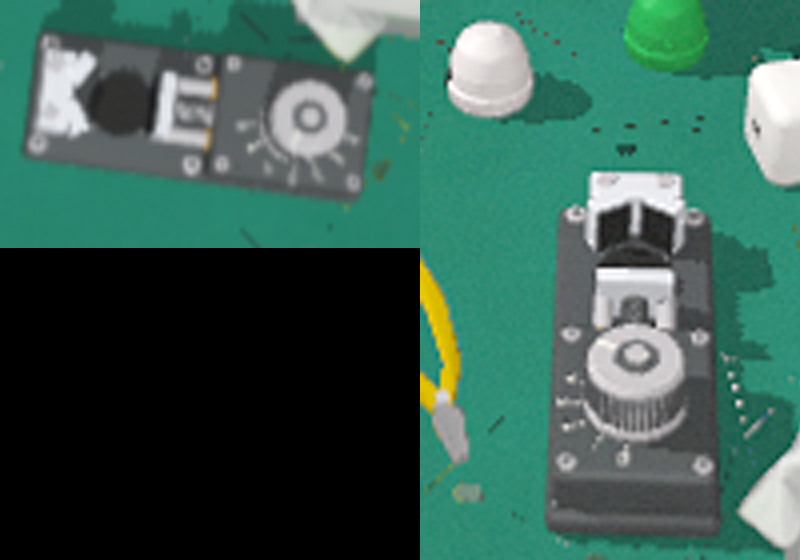

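The crop shows the V jaw, black pad, sliding jaw and collar. The numbers run round the robot's side of the collar, but I can't read its white line yet. I'll check how high the bag stands near the collar, then work out the move.

```bash
cat >> h.py <<'E'
PSI=np.deg2rad(80.9-90); Y=np.array([-np.sin(PSI),np.cos(PSI)]); X=np.array([np.cos(PSI),np.sin(PSI)])
def goto(p,yaw):
    """increments from current pose to TCP p, tool down, tool y at yaw (deg, world)"""
    o=observe();q=np.array(o["tcp_rot"]);T=R.from_quat(q[[1,2,3,0]])
    a=np.deg2rad(yaw);y=np.array([np.cos(a),np.sin(a),0]);z=np.array([0,0,-1.]);x=np.cross(y,z)
    D=R.from_matrix(np.c_[x,y,z])
    print("t(mm)",np.round(T.inv().apply(np.array(p)-o["ee_pos"])*1000,1),"a(deg)",np.round((T.inv()*D).as_rotvec(degrees=True),2),"yaw now",np.round(np.rad2deg(np.arctan2(*T.apply([0,1,0])[[1,0]])),2),"pos",np.round(o["ee_pos"],4),"t",o["time_s"],"j",np.round(o["joints"],2))
E
python3 - <<'E'
from h import *
import pickle
c=pickle.load(open("top.pkl","rb"))
h,wd=c["range_z"].shape;vv,uu=np.mgrid[0:h,0:wd];P=pts(c,np.c_[uu.ravel(),vv.ravel()]);P=P[(P[:,2]<.6)]
d=P[:,:2]-[.4955,.1165];r=np.hypot(*d.T);t=np.rad2deg(np.arctan2(d[:,1],d[:,0]))%360
for a in range(0,360,30):
    print(a,[round(P[(abs((t-a+180)%360-180)<15)&(r>lo)&(r<lo+.03),2].max(),3) for lo in(.03,.06,.09,.12)])
goto([.4955,.1165,.20],0)
E
```

```text
0 [np.float64(0.035), np.float64(0.041), np.float64(0.044), np.float64(0.066)]
30 [np.float64(0.039), np.float64(0.009), np.float64(0.008), np.float64(0.545)]
60 [np.float64(0.039), np.float64(0.044), np.float64(0.042), np.float64(0.043)]
90 [np.float64(0.04), np.float64(0.045), np.float64(0.042), np.float64(0.043)]
120 [np.float64(0.039), np.float64(0.019), np.float64(0.016), np.float64(0.017)]
150 [np.float64(0.038), np.float64(0.017), np.float64(0.021), np.float64(0.016)]
180 [np.float64(0.037), np.float64(0.015), np.float64(0.007), np.float64(-0.362)]
210 [np.float64(0.038), np.float64(0.008), np.float64(0.008), np.float64(0.008)]
240 [np.float64(0.039), np.float64(0.008), np.float64(0.008), np.float64(0.02)]
270 [np.float64(0.038), np.float64(0.014), np.float64(0.019), np.float64(0.058)]
300 [np.float64(0.04), np.float64(0.054), np.float64(0.1), np.float64(0.104)]
330 [np.float64(0.037), np.float64(0.07), np.float64(0.099), np.float64(0.096)]
t(mm) [-394.7 -327.9   26.9] a(deg) [-9.000e-02  4.000e-02  6.406e+01] yaw now 64.06 pos [0.2841 0.5841 0.2265] t 0.1 j [ 0.94  0.25  1.56 -0.    1.34 -0.17]
```

```bash
python3 - <<'E'
from h import *
import pickle
for n in("top","side"):
    c=pickle.load(open(n+".pkl","rb"))
    h,wd=c["range_z"].shape;vv,uu=np.mgrid[0:h,0:wd];P=pts(c,np.c_[uu.ravel(),vv.ravel()]);ok=c["range_z"].ravel()>0
    for y in np.arange(-.1,.5,.06):
        m=ok&(abs(P[:,1]-y-.03)<.03)&(P[:,2]>.13)&(P[:,2]<.75)&(P[:,0]<.75)&(P[:,0]>.33)
        Q=P[m]; 
        print(n,round(y,2),len(Q),[(round(z,2),round(np.percentile(Q[abs(Q[:,2]-z-.05)<.05,0],2),3),int((abs(Q[:,2]-z-.05)<.05).sum())) for z in np.arange(.13,.7,.1) if (abs(Q[:,2]-z-.05)<.05).sum()>8])
E
```

```text
top -0.1 1458 [(np.float64(0.13), np.float64(0.696), 1128), (np.float64(0.23), np.float64(0.677), 312), (np.float64(0.33), np.float64(0.677), 18)]
top -0.04 3083 [(np.float64(0.13), np.float64(0.695), 830), (np.float64(0.23), np.float64(0.677), 849), (np.float64(0.33), np.float64(0.692), 1404)]
top 0.02 3245 [(np.float64(0.13), np.float64(0.695), 1115), (np.float64(0.23), np.float64(0.677), 628), (np.float64(0.33), np.float64(0.692), 1502)]
top 0.08 2703 [(np.float64(0.13), np.float64(0.695), 929), (np.float64(0.23), np.float64(0.735), 20), (np.float64(0.33), np.float64(0.678), 1754)]
top 0.14 1765 [(np.float64(0.13), np.float64(0.694), 386), (np.float64(0.23), np.float64(0.677), 13), (np.float64(0.33), np.float64(0.68), 1366)]
top 0.2 4170 [(np.float64(0.13), np.float64(0.658), 672), (np.float64(0.23), np.float64(0.662), 318), (np.float64(0.33), np.float64(0.709), 637), (np.float64(0.43), np.float64(0.605), 1675), (np.float64(0.53), np.float64(0.613), 868)]
top 0.26 4220 [(np.float64(0.13), np.float64(0.669), 1111), (np.float64(0.23), np.float64(0.676), 163), (np.float64(0.33), np.f
[... 1523 characters left out ...]
loat64(0.655), 2117), (np.float64(0.43), np.float64(0.601), 475)]
side 0.26 2171 [(np.float64(0.13), np.float64(0.665), 591), (np.float64(0.23), np.float64(0.674), 912), (np.float64(0.33), np.float64(0.677), 654), (np.float64(0.43), np.float64(0.744), 14)]
side 0.32 1788 [(np.float64(0.13), np.float64(0.685), 567), (np.float64(0.23), np.float64(0.675), 559), (np.float64(0.33), np.float64(0.676), 662)]
side 0.38 1011 [(np.float64(0.13), np.float64(0.691), 460), (np.float64(0.23), np.float64(0.738), 18), (np.float64(0.33), np.float64(0.663), 533)]
side 0.44 2456 [(np.float64(0.13), np.float64(0.599), 1258), (np.float64(0.23), np.float64(0.651), 647), (np.float64(0.33), np.float64(0.651), 551)]
```

Call:
servo_tool --increments '[{"tz": -0.03, "jaw": 0.75}, {"tx": -0.2, "ty": -0.15, "tz": -0.03, "az": 30, "jaw": 0.75}, {"tx": -0.2, "ty": -0.15, "tz": -0.03, "az": 30, "jaw": 0.75}, {"tx": -0.2, "ty": -0.15, "tz": -0.03, "az": 30, "jaw": 0.75}, {"tx": -0.2, "ty": -0.15, "tz": -0.03, "az": 30, "jaw": 0.75}]'

```text
$.increments[0]: bad value
```

Call:
servo_tool --increments '[{"tx": -0.2, "ty": -0.16, "tz": -0.01, "ax": 0, "ay": 0, "az": 30, "jaw": 0.75}, {"tx": -0.2, "ty": -0.16, "tz": -0.01, "ax": 0, "ay": 0, "az": 30, "jaw": 0.75}, {"tx": -0.2, "ty": -0.16, "tz": -0.01, "ax": 0, "ay": 0, "az": 30, "jaw": 0.75}, {"tx": -0.2, "ty": -0.16, "tz": -0.01, "ax": 0, "ay": 0, "az": 30, "jaw": 0.75}, {"tx": -0.395, "ty": -0.328, "tz": 0.0, "ax": 0, "ay": 0, "az": 64, "jaw": 0.75}, {"tx": -0.395, "ty": -0.328, "tz": 0.0, "ax": 0, "ay": 0, "az": 64, "jaw": 0.75}, {"tx": -0.395, "ty": -0.328, "tz": 0.0, "ax": 0, "ay": 0, "az": 64, "jaw": 0.75}, {"tx": -0.395, "ty": -0.328, "tz": 0.0, "ax": 0, "ay": 0, "az": 64, "jaw": 0.75}, {"tx": -0.395, "ty": -0.328, "tz": 0.0, "ax": 0, "ay": 0, "az": 64, "jaw": 0.75}, {"tx": -0.395, "ty": -0.328, "tz": 0.0, "ax": 0, "ay": 0, "az": 64, "jaw": 0.75}]'

```text
time_s: 1.35
ee_pos: [0.4959, 0.1166, 0.2271]
tcp_rot: [-0.0, 0.707, 0.707, -0.0]
ft_force: [-0.2, -0.4, -0.3]
opening: 0.0706
finger_force: 0.0
```

```bash
python3 - <<'E'
from h import *
import pickle
c=read_camera("wrist");pickle.dump(c,open("w1.pkl","wb"));print(c["xyz"],c["rotation"],c["fx"])
cv2.imwrite("pics/w1.png",c["frame"])
goto([.4955,.1165,.2],0)
E
```

```text
[0.4969298  0.19387755 0.38418204] [ 9.90996754e-01 -1.33882639e-01  6.59510730e-04 -6.61592168e-04] 305.386191086404
t(mm) [-1.  -0.1 27.1] a(deg) [-0.05 -0.03  0.08] yaw now 0.08 pos [0.4956 0.1174 0.2271] t 1.4 j [ 0.01 -0.09  1.91  0.    1.32  0.01]
```

View pics/w1.png

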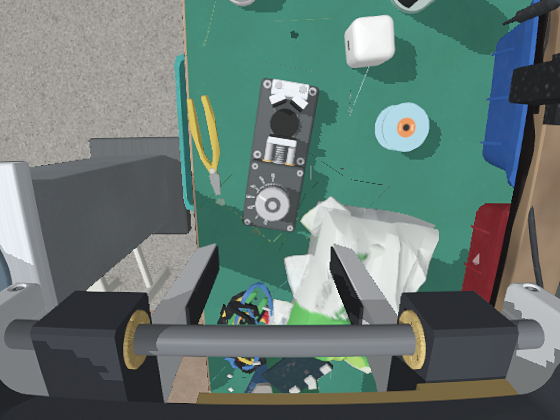

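The wrist view shows the collar at (272,204), the black pad at (285,123) and the jaws. I'll measure these and enlarge the collar.

```bash
python3 - <<'E'
from h import *
import pickle
c=pickle.load(open("w1.pkl","rb"));f=c["frame"];g=cv2.cvtColor(f,6)
# rectify: top-down view of plane z=.060 / .034, holder-centred
def ortho(z,cen,half,n):
    s=np.linspace(-half,half,n);a,b=np.meshgrid(s,s) # img right=-y, down=-x
    W=np.stack([cen[0]-b,cen[1]-a,np.full_like(a,z)],-1).reshape(-1,3)
    q=(W-c["xyz"])@rot(c);x=q[:,0]/-q[:,2];y=-q[:,1]/-q[:,2];k=1+c["k1"]*(x*x+y*y)
    return cv2.remap(f,(x*k*c["fx"]+c["cx"]).reshape(n,n).astype(np.float32),(y*k*c["fy"]+c["cy"]).reshape(n,n).astype(np.float32),2)
a=ortho(.060,(.4955,.1165),.04,560);cv2.imwrite("pics/o1.png",a)
m=(g<60).astype(np.uint8)
n,l,st,ce=cv2.connectedComponentsWithStats(m);k=l[123,285];print("pad",st[k],plane(c,[ce[k]],.018))
m=((g>115)).astype(np.uint8);m[:180]=0;m[230:]=0;m[:,:250]=0;m[:,296:]=0
m=cv2.morphologyEx(m,2,np.ones((5,5),np.uint8));n,l,st,ce=cv2.connectedComponentsWithStats(m);k=1+np.argmax(st[1:,4]);print("collar",st[k],plane(c,[ce[k]],.06))
# depth-based
h,wd=g.shape;vv,uu=np.mgrid[0:h,0:wd];P=pts(c,np.c_[uu.ravel(),vv.ravel()]);P=P[np.hypot(P[:,0]-.4955,P[:,1]-.1165)<.033]
hi=P[P[:,2]>.052];print("depth collar",hi.mean(0),hi.min(0),hi.max(0),len(hi))
E
```

```text
pad [270 109  29  31 668] [[0.50823197 0.20267524 0.018     ]]
collar [255 187  34  34 786] [[0.49375245 0.1176088  0.06      ]]
depth collar [0.49629309 0.13829993 0.30478706] [0.47093285 0.09667906 0.05201861] [0.52319611 0.14609448 0.34032436] 11821
```

View pics/o1.png

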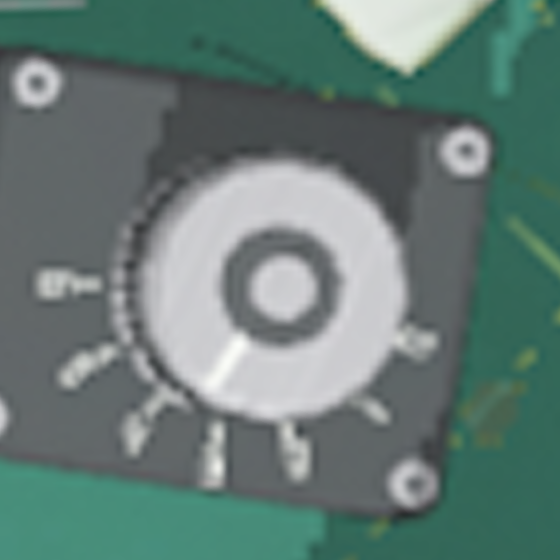

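The white line stands at 4. The holder's yaw is −9.1°, the collar is at about (0.495, 0.116) and the pad at about (0.5088, 0.2025). I'll lower onto the collar and grip it.

Call:
servo_tool --increments '[{"tx": -0.0014, "ty": -0.0006, "tz": 0.06, "ax": 0, "ay": 0, "az": 0, "jaw": 0.55}, {"tx": -0.0014, "ty": -0.0006, "tz": 0.11, "ax": 0, "ay": 0, "az": 0, "jaw": 0.55}, {"tx": -0.0014, "ty": -0.0006, "tz": 0.14, "ax": 0, "ay": 0, "az": 0, "jaw": 0.55}, {"tx": -0.0014, "ty": -0.0006, "tz": 0.155, "ax": 0, "ay": 0, "az": 0, "jaw": 0.55}, {"tx": -0.0014, "ty": -0.0006, "tz": 0.167, "ax": 0, "ay": 0, "az": 0, "jaw": 0.55}, {"tx": -0.0014, "ty": -0.0006, "tz": 0.167, "ax": 0, "ay": 0, "az": 0, "jaw": 0.55}]'

```text
time_s: 2.15
ee_pos: [0.4955, 0.1158, 0.0605]
tcp_rot: [-0.0, 0.706, 0.708, 0.0]
ft_force: [-0.5, -0.2, 0.6]
opening: 0.0516
finger_force: 0.0
```

Call:
servo_tool --increments '[{"tx": 0, "ty": 0, "tz": 0, "ax": 0, "ay": 0, "az": 0, "jaw": 0.3}, {"tx": 0, "ty": 0, "tz": 0, "ax": 0, "ay": 0, "az": 0, "jaw": 0.3}, {"tx": 0, "ty": 0, "tz": 0, "ax": 0, "ay": 0, "az": 0, "jaw": 0.3}, {"tx": 0, "ty": 0, "tz": 0, "ax": 0, "ay": 0, "az": 0, "jaw": 0.3}]' --grip_force 30

```text
time_s: 2.65
ee_pos: [0.4939, 0.1155, 0.0611]
tcp_rot: [-0.002, 0.707, 0.708, -0.002]
ft_force: [-8.8, 0.4, 7.0]
opening: 0.0395
finger_force: 30.0
```

Call:
servo_tool --increments '[{"tx": 0, "ty": -0.0018, "tz": 0, "ax": 0, "ay": 0, "az": -10, "jaw": 0.3}, {"tx": 0, "ty": -0.0018, "tz": 0, "ax": 0, "ay": 0, "az": -20, "jaw": 0.3}, {"tx": 0, "ty": -0.0018, "tz": 0, "ax": 0, "ay": 0, "az": -30, "jaw": 0.3}, {"tx": 0, "ty": -0.0018, "tz": 0, "ax": 0, "ay": 0, "az": -40, "jaw": 0.3}, {"tx": 0, "ty": -0.0018, "tz": 0, "ax": 0, "ay": 0, "az": -50, "jaw": 0.3}, {"tx": 0, "ty": -0.0018, "tz": 0, "ax": 0, "ay": 0, "az": -60, "jaw": 0.3}, {"tx": 0, "ty": -0.0018, "tz": 0, "ax": 0, "ay": 0, "az": -70, "jaw": 0.3}, {"tx": 0, "ty": -0.0018, "tz": 0, "ax": 0, "ay": 0, "az": -80, "jaw": 0.3}, {"tx": 0, "ty": -0.0018, "tz": 0, "ax": 0, "ay": 0, "az": -90, "jaw": 0.3}, {"tx": 0, "ty": -0.0018, "tz": 0, "ax": 0, "ay": 0, "az": -100, "jaw": 0.3}, {"tx": 0, "ty": -0.0018, "tz": 0, "ax": 0, "ay": 0, "az": -102, "jaw": 0.3}, {"tx": 0, "ty": -0.0018, "tz": 0, "ax": 0, "ay": 0, "az": -102, "jaw": 0.3}]'

```text
time_s: 4.15
ee_pos: [0.4946, 0.1164, 0.0612]
tcp_rot: [0.002, -0.105, 0.994, 0.001]
ft_force: [2.0, 6.1, -3.5]
opening: 0.0391
finger_force: 30.0
```

Call:
servo_tool --increments '[{"tx": 0, "ty": 0, "tz": 0, "ax": 0, "ay": 0, "az": 0, "jaw": 0.55}, {"tx": 0, "ty": 0, "tz": 0, "ax": 0, "ay": 0, "az": 0, "jaw": 0.55}, {"tx": 0, "ty": 0, "tz": -0.05, "ax": 0, "ay": 0, "az": 0, "jaw": 0.6}, {"tx": 0, "ty": 0, "tz": -0.1, "ax": 0, "ay": 0, "az": 0, "jaw": 0.7}, {"tx": 0, "ty": 0, "tz": -0.14, "ax": 0, "ay": 0, "az": 0, "jaw": 0.7}, {"tx": 0, "ty": 0, "tz": -0.14, "ax": 0, "ay": 0, "az": 0, "jaw": 0.7}]'

```text
time_s: 4.9
ee_pos: [0.4961, 0.1152, 0.2047]
tcp_rot: [0.004, -0.105, 0.994, -0.001]
ft_force: [0.0, 0.0, 0.2]
opening: 0.0659
finger_force: 0.0
```

```bash
cat >> h.py <<'E'
def ortho(c,z,cen,half,n=560):
    s=np.linspace(-half,half,n);a,b=np.meshgrid(s,s)
    W=np.stack([cen[0]-b,cen[1]-a,np.full_like(a,z)],-1).reshape(-1,3)
    q=(W-c["xyz"])@rot(c);x=q[:,0]/-q[:,2];y=-q[:,1]/-q[:,2];k=1+c["k1"]*(x*x+y*y)
    return cv2.remap(c["frame"],(x*k*c["fx"]+c["cx"]).reshape(n,n).astype(np.float32),(y*k*c["fy"]+c["cy"]).reshape(n,n).astype(np.float32),2)
E
python3 - <<'E'
from h import *
import pickle
c=read_camera("wrist");pickle.dump(c,open("w2.pkl","wb"));print(c["xyz"])
t=read_camera("top");pickle.dump(t,open("t2.pkl","wb"))
a=ortho(c,.06,(.494,.1165),.04,400);b=cv2.resize(c["frame"],(400,300));b=cv2.copyMakeBorder(b,0,100,0,0,0);cv2.imwrite("pics/o2.png",np.hstack([a,b]))
goto([.4597,.353,.15],-10)
E
```

```text
[0.42008459 0.0992287  0.36116838]
t(mm) [-16.5 239.6  50.2] a(deg) [-0.0000e+00  1.0000e-02  1.1204e+02] yaw now 102.04 pos [0.4935 0.1152 0.2003] t 5.0 j [ 0.01 -0.07  1.94 -0.    1.27 -1.78]
```

View pics/o2.png

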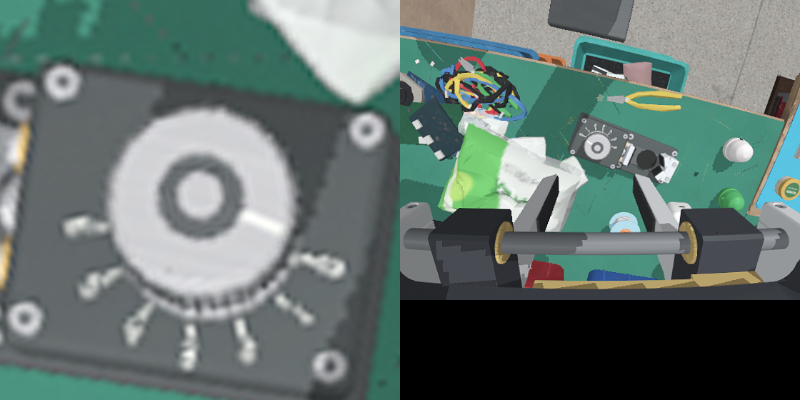

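The collar now stands at about 0. Next I'll go near the sensor with the tool's y along the holder's x and look from close by.

Call:
servo_tool --increments '[{"tx": -0.005, "ty": 0.188, "tz": 0.0, "ax": 0, "ay": 0, "az": 40, "jaw": 0.65}, {"tx": -0.005, "ty": 0.188, "tz": 0.0, "ax": 0, "ay": 0, "az": 40, "jaw": 0.65}, {"tx": -0.005, "ty": 0.188, "tz": 0.03, "ax": 0, "ay": 0, "az": 80, "jaw": 0.65}, {"tx": -0.005, "ty": 0.188, "tz": 0.03, "ax": 0, "ay": 0, "az": 80, "jaw": 0.65}, {"tx": -0.005, "ty": 0.188, "tz": 0.03, "ax": 0, "ay": 0, "az": 80, "jaw": 0.65}, {"tx": -0.005, "ty": 0.188, "tz": 0.03, "ax": 0, "ay": 0, "az": 80, "jaw": 0.65}, {"tx": -0.005, "ty": 0.188, "tz": 0.03, "ax": 0, "ay": 0, "az": 80, "jaw": 0.65}, {"tx": -0.005, "ty": 0.188, "tz": 0.03, "ax": 0, "ay": 0, "az": 80, "jaw": 0.65}, {"tx": -0.005, "ty": 0.188, "tz": 0.03, "ax": 0, "ay": 0, "az": 111.1, "jaw": 0.65}, {"tx": -0.005, "ty": 0.188, "tz": 0.03, "ax": 0, "ay": 0, "az": 111.1, "jaw": 0.65}, {"tx": -0.005, "ty": 0.188, "tz": 0.03, "ax": 0, "ay": 0, "az": 111.1, "jaw": 0.65}, {"tx": -0.005, "ty": 0.188, "tz": 0.03, "ax": 0, "ay": 0, "az": 111.1, "jaw": 0.65}]'

```text
time_s: 6.5
ee_pos: [0.4582, 0.2997, 0.1684]
tcp_rot: [-0.001, 0.76, 0.65, -0.002]
ft_force: [-0.8, -0.0, 0.2]
opening: 0.061
finger_force: 0.0
```

```bash
python3 - <<'E'
from h import *
import pickle
c=read_camera("wrist");pickle.dump(c,open("w3.pkl","wb"));print(c["xyz"])
f=c["frame"].astype(int);m=((f.min(2)>120)&(f.max(2)-f.min(2)<45)).astype(np.uint8)
n,l,st,ce=cv2.connectedComponentsWithStats(m)
for k in range(1,n):
    if 200<st[k,4]<8000: print(st[k],plane(c,[ce[k]],.02).round(4))
cv2.imwrite("pics/w3.png",c["frame"])
c=pickle.load(open("w2.pkl","rb"));g=cv2.cvtColor(c["frame"],6);n,l,st,ce=cv2.connectedComponentsWithStats((g<55).astype(np.uint8))
for k in range(1,n):
    if 200<st[k,4]<3000: print("w2 dark",st[k],ce[k].round(),plane(c,[ce[k]],.018).round(4))
goto([.459,.352,.1],-9.1)
E
```

```text
[0.47160101 0.37637116 0.32528577]
[ 173    0   65   39 1614] [[0.4314 0.4855 0.02  ]]
[  48   20  145   78 1911] [[0.3386 0.4633 0.02  ]]
[ 393   39  111   27 1000] [[0.657 0.423 0.02 ]]
[452  96  31  61 633] [[0.6554 0.3552 0.02  ]]
[424 101  22  50 270] [[0.6233 0.3596 0.02  ]]
[ 247  134   42   42 1381] [[0.4609 0.3547 0.02  ]]
[ 166  165   59  159 2018] [[0.3565 0.2286 0.02  ]]
[ 383  171   60   56 2574] [[0.6021 0.2885 0.02  ]]
[ 325  244   58   80 2023] [[0.5341 0.198  0.02  ]]
[305 246  19  32 327] [[0.4951 0.2365 0.02  ]]
[429 248  27  27 239] [[0.6286 0.2169 0.02  ]]
[ 489  283   71  112 5505] [[0.7483 0.0795 0.02  ]]
[208 293  31  32 660] [[0.3826 0.1884 0.02  ]]
w2 dark [258  77  54  27 778] [284.  90.] [[0.379  0.1009 0.018 ]]
w2 dark [  84   93   80   66 1178] [133. 126.] [[ 0.4477 -0.0546  0.018 ]]
w2 dark [352  99  26  25 455] [364. 111.] [[0.3809 0.1891 0.018 ]]
w2 dark [ 510  107   42   58 1209] [530. 135.] [[0.3611 0.3863 0.018 ]]
w2 dark [  0 115  19  34 472] [  8. 132.] [[ 0.4824 -0.2031  0.018 ]]
w2 dark [191 246  32  79 987] [207. 290.] [[0.6296 0.056  0.018 ]]
w2 dark [326 246  31  79 973] [341. 290.] [[0.5942 0.222  0.018 ]]
w2 dark [ 380  293   45   98 1390] [402. 357.] [[0.679  0.3347 0.018 ]]
w2 dark [526 364  34  56 777] [550. 394.] [[0.7122 0.6068 0.018 ]]
t(mm) [51.8 -7.3 68.6] a(deg) [-0.15  0.1   0.22] yaw now -8.88 pos [0.4584 0.2998 0.1687] t 6.55 j [ 0.37  0.07  1.87 -0.    1.21  0.53]
```

View pics/w3.png

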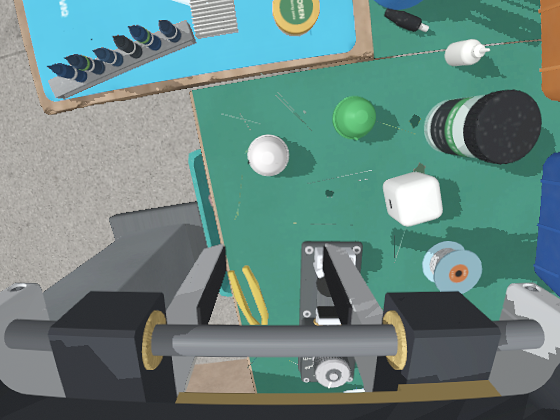

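The sensor is at (268,155) in the wrist view, giving about (0.460, 0.3535). The green look-alike is at (354,118), clear of the fingers. I'll descend around the sensor and grip at 6 N.

Call:
servo_tool --increments '[{"tx": 0.053, "ty": -0.0067, "tz": 0.02, "ax": 0, "ay": 0, "az": 0, "jaw": 0.65}, {"tx": 0.053, "ty": -0.0067, "tz": 0.06, "ax": 0, "ay": 0, "az": 0, "jaw": 0.65}, {"tx": 0.053, "ty": -0.0067, "tz": 0.06, "ax": 0, "ay": 0, "az": 0, "jaw": 0.65}, {"tx": 0.053, "ty": -0.0067, "tz": 0.1, "ax": 0, "ay": 0, "az": 0, "jaw": 0.65}, {"tx": 0.053, "ty": -0.0067, "tz": 0.125, "ax": 0, "ay": 0, "az": 0, "jaw": 0.65}, {"tx": 0.053, "ty": -0.0067, "tz": 0.14, "ax": 0, "ay": 0, "az": 0, "jaw": 0.65}, {"tx": 0.053, "ty": -0.0067, "tz": 0.14, "ax": 0, "ay": 0, "az": 0, "jaw": 0.65}, {"tx": 0.053, "ty": -0.0067, "tz": 0.14, "ax": 0, "ay": 0, "az": 0, "jaw": 0.65}]' --grip_force 6

```text
time_s: 7.55
ee_pos: [0.462, 0.354, 0.032]
tcp_rot: [0.0, 0.761, 0.649, 0.001]
ft_force: [-0.1, 0.5, 0.4]
opening: 0.0609
finger_force: 0.0
```

Call:
servo_tool --increments '[{"tx": 0, "ty": 0, "tz": 0, "ax": 0, "ay": 0, "az": 0, "jaw": 0.5}, {"tx": 0, "ty": 0, "tz": 0, "ax": 0, "ay": 0, "az": 0, "jaw": 0.46}, {"tx": 0, "ty": 0, "tz": 0, "ax": 0, "ay": 0, "az": 0, "jaw": 0.43}, {"tx": 0, "ty": 0, "tz": 0, "ax": 0, "ay": 0, "az": 0, "jaw": 0.4}, {"tx": 0, "ty": 0, "tz": 0, "ax": 0, "ay": 0, "az": 0, "jaw": 0.35}, {"tx": 0, "ty": 0, "tz": 0, "ax": 0, "ay": 0, "az": 0, "jaw": 0.35}]' --grip_force 6

```text
time_s: 8.3
ee_pos: [0.4609, 0.3537, 0.0306]
tcp_rot: [-0.0, 0.761, 0.649, -0.0]
ft_force: [-2.1, -0.4, 2.9]
opening: 0.0387
finger_force: 6.0
```

The opening of 38.7 mm means the pads hold above the widest part. I'll reopen, go 4 mm lower and regrip.

Call:
servo_tool --increments '[{"tx": 0, "ty": 0, "tz": 0, "ax": 0, "ay": 0, "az": 0, "jaw": 0.5}, {"tx": 0, "ty": 0, "tz": 0, "ax": 0, "ay": 0, "az": 0, "jaw": 0.55}, {"tx": 0, "ty": 0, "tz": 0.004, "ax": 0, "ay": 0, "az": 0, "jaw": 0.55}, {"tx": 0, "ty": 0, "tz": 0.004, "ax": 0, "ay": 0, "az": 0, "jaw": 0.55}]' --grip_force 6

```text
time_s: 8.8
ee_pos: [0.4606, 0.3534, 0.0259]
tcp_rot: [-0.0, 0.761, 0.649, -0.0]
ft_force: [-0.5, 0.1, 0.2]
opening: 0.0516
finger_force: 0.0
```

```bash
python3 - <<'E'
from h import *
c=read_camera("wrist");s=read_camera("side")
goto([.4609,.3537,.0266],-9.1)
a=c["frame"][190:420,160:440];cv2.imwrite("pics/w4.png",np.hstack([cv2.resize(a,(480,394)),cv2.resize(s["frame"][180:280,220:300],(315,394))]))
E
```

```text
t(mm) [ 0.1 -0.  -0.4] a(deg) [-0.02  0.01  0.05] yaw now -9.05 pos [0.4609 0.3536 0.0262] t 8.9 j [ 0.46  0.35  1.84 -0.    0.95  0.62]
```

View pics/w4.png

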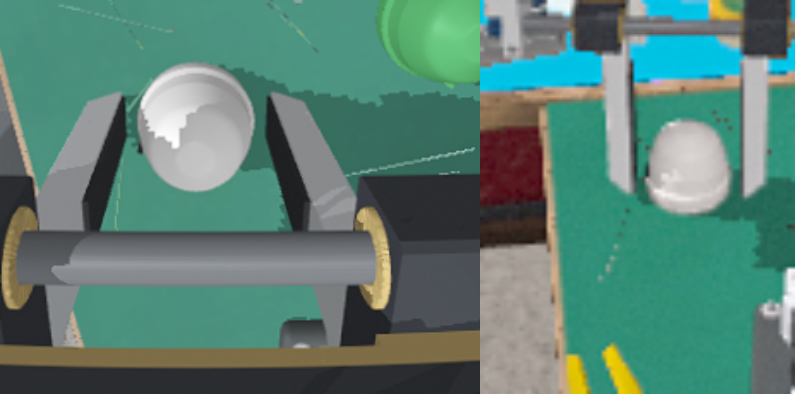

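Both views show the fingers straddling the sensor, centred, with the green look-alike clear. I'll close on it.

Call:
servo_tool --increments '[{"tx": 0, "ty": 0, "tz": 0, "ax": 0, "ay": 0, "az": 0, "jaw": 0.46}, {"tx": 0, "ty": 0, "tz": 0, "ax": 0, "ay": 0, "az": 0, "jaw": 0.43}, {"tx": 0, "ty": 0, "tz": 0, "ax": 0, "ay": 0, "az": 0, "jaw": 0.4}, {"tx": 0, "ty": 0, "tz": 0, "ax": 0, "ay": 0, "az": 0, "jaw": 0.37}, {"tx": 0, "ty": 0, "tz": 0, "ax": 0, "ay": 0, "az": 0, "jaw": 0.35}, {"tx": 0, "ty": 0, "tz": 0, "ax": 0, "ay": 0, "az": 0, "jaw": 0.35}]' --grip_force 10

```text
time_s: 9.65
ee_pos: [0.461, 0.3537, 0.0265]
tcp_rot: [-0.0, 0.761, 0.649, 0.0]
ft_force: [-0.9, 0.4, 0.6]
opening: 0.0389
finger_force: 10.0
```

Call:
servo_tool --increments '[{"tx": 0, "ty": 0, "tz": -0.004, "ax": 0, "ay": 0, "az": 0, "jaw": 0.35}, {"tx": 0, "ty": 0, "tz": -0.01, "ax": 0, "ay": 0, "az": 0, "jaw": 0.35}, {"tx": 0, "ty": 0, "tz": -0.02, "ax": 0, "ay": 0, "az": 0, "jaw": 0.35}, {"tx": 0, "ty": 0, "tz": -0.025, "ax": 0, "ay": 0, "az": 0, "jaw": 0.35}, {"tx": 0, "ty": 0, "tz": -0.025, "ax": 0, "ay": 0, "az": 0, "jaw": 0.35}]'

```text
time_s: 10.28
ee_pos: [0.4615, 0.3539, 0.0523]
tcp_rot: [0.0, 0.761, 0.649, 0.001]
ft_force: [-0.5, -0.9, 0.5]
opening: 0.0388
finger_force: 10.0
```

```bash
python3 - <<'E'
from h import *
c=read_camera("wrist");s=read_camera("side");import pickle;pickle.dump((c,s),open("w5.pkl","wb"))
goto([.508,.203,.0461],-9.1)
a=c["frame"][190:420,160:440];cv2.imwrite("pics/w5.png",np.hstack([cv2.resize(a,(480,394)),cv2.resize(s["frame"][180:280,220:300],(315,394))]))
E
```

```text
t(mm) [-141.3   70.2    5.3] a(deg) [-0.01  0.    0.06] yaw now -9.04 pos [0.4609 0.3536 0.0514] t 10.375 j [ 0.46  0.31  1.83 -0.    1.    0.62]
```

View pics/w5.png

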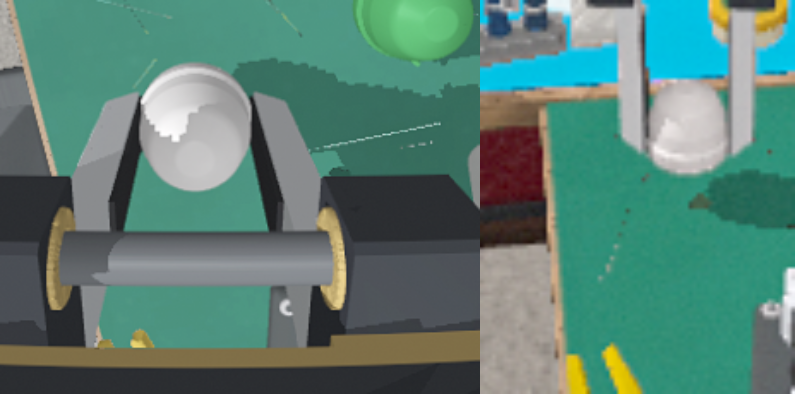

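The sensor is lifted and upright in both views. I'll compute its offset from the TCP before placing it.

```bash
python3 - <<'E'
from h import *
import pickle
c,s=pickle.load(open("w5.pkl","rb"))
for n,c,seed in(("w",c,(270,265)),("s",s,(271,210))):
    f=c["frame"].astype(int);m=((f.min(2)>120)&(f.max(2)-f.min(2)<45)).astype(np.uint8)
    k,l,st,ce=cv2.connectedComponentsWithStats(m);k=l[seed[1],seed[0]]
    print(n,st[k],ce[k])
    if n=="w":
        ys,xs=np.where(l==k);(u,v),r=cv2.minEnclosingCircle(np.c_[xs,ys].astype(np.float32));print(u,v,r)
        for z in(.035,.042):print(plane(c,[(u,v)],z))
        for q in ([.4609,.3536,.0294],):
            d=(np.array(q)-c["xyz"])@rot(c);print("tip px",c["cx"]+c["fx"]*d[0]/-d[2],c["cy"]+c["fy"]*d[1]/d[2])
    else:
        x0,y0,w,h,_=st[k]
        for z in(.035,.042):print(plane(c,[ce[k]],z))
E
```

```text
w [ 242  227   65   75 3928] [273.43711813 263.29200611]
272.16229248046875 263.8115234375 37.501914978027344
[[0.46075884 0.35208908 0.035     ]]
[[0.4612998  0.35522413 0.042     ]]
tip px 272.03906182485804 258.01114944392697
s [ 169  176  128   48 1522] [249.13140604 199.22404731]
[[0.41887171 0.40407902 0.035     ]]
[[0.41853868 0.39468324 0.042     ]]
```

It is centred within about 1.5 mm. I'll carry it over the pad.

Call:
servo_tool --increments '[{"tx": 0, "ty": 0, "tz": -0.04, "ax": 0, "ay": 0, "az": 0, "jaw": 0.35}, {"tx": -0.04, "ty": 0.02, "tz": -0.05, "ax": 0, "ay": 0, "az": 0, "jaw": 0.35}, {"tx": -0.08, "ty": 0.04, "tz": -0.05, "ax": 0, "ay": 0, "az": 0, "jaw": 0.35}, {"tx": -0.115, "ty": 0.058, "tz": -0.05, "ax": 0, "ay": 0, "az": 0, "jaw": 0.35}, {"tx": -0.135, "ty": 0.067, "tz": -0.045, "ax": 0, "ay": 0, "az": 0, "jaw": 0.35}, {"tx": -0.1413, "ty": 0.0705, "tz": -0.035, "ax": 0, "ay": 0, "az": 0, "jaw": 0.35}, {"tx": -0.1413, "ty": 0.0705, "tz": -0.03, "ax": 0, "ay": 0, "az": 0, "jaw": 0.35}, {"tx": -0.1413, "ty": 0.0705, "tz": -0.03, "ax": 0, "ay": 0, "az": 0, "jaw": 0.35}]'

```text
time_s: 11.38
ee_pos: [0.5076, 0.2037, 0.0805]
tcp_rot: [-0.001, 0.76, 0.65, -0.001]
ft_force: [-0.7, 0.2, -0.6]
opening: 0.0391
finger_force: 10.0
```

```bash
python3 - <<'E'
from h import *
import pickle
goto([.5083,.203,.0455],-9.1)
c=read_camera("wrist");s=read_camera("side");t=read_camera("top");pickle.dump((c,s,t),open("w6.pkl","wb"))
a=c["frame"][190:420,160:440];cv2.imwrite("pics/w6.png",np.hstack([cv2.resize(a,(480,394)),cv2.resize(s["frame"][210:310,265:345],(315,394),interpolation=2)]))
E
```

```text
t(mm) [-0.5  0.9 35. ] a(deg) [-0.1   0.03  0.12] yaw now -8.98 pos [0.5076 0.2037 0.0805] t 11.375 j [0.17 0.19 1.91 0.   1.04 0.33]
```

View pics/w6.png

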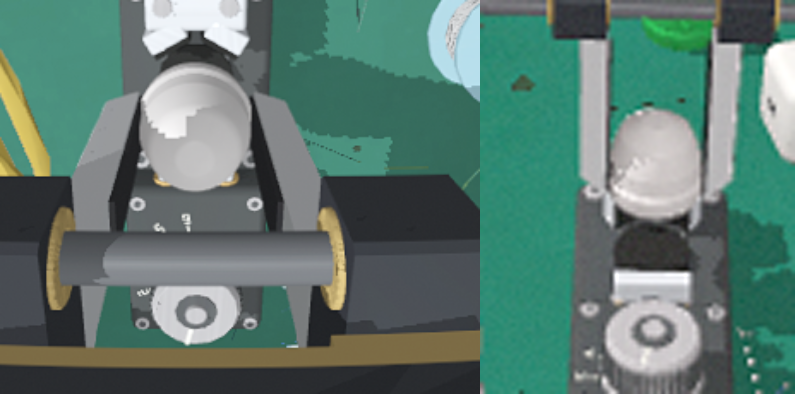

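The sensor hangs centred over the pad between the open jaws. I'll lower it gently.

Call:
servo_tool --increments '[{"tx": 0, "ty": 0.0005, "tz": 0.012, "ax": 0, "ay": 0, "az": 0, "jaw": 0.35}, {"tx": 0, "ty": 0.0005, "tz": 0.022, "ax": 0, "ay": 0, "az": 0, "jaw": 0.35}, {"tx": 0, "ty": 0.0005, "tz": 0.029, "ax": 0, "ay": 0, "az": 0, "jaw": 0.35}, {"tx": 0, "ty": 0.0005, "tz": 0.032, "ax": 0, "ay": 0, "az": 0, "jaw": 0.35}, {"tx": 0, "ty": 0.0005, "tz": 0.034, "ax": 0, "ay": 0, "az": 0, "jaw": 0.35}, {"tx": 0, "ty": 0.0005, "tz": 0.034, "ax": 0, "ay": 0, "az": 0, "jaw": 0.35}, {"tx": 0, "ty": 0.0005, "tz": 0.034, "ax": 0, "ay": 0, "az": 0, "jaw": 0.35}]'

```text
time_s: 12.4
ee_pos: [0.5091, 0.203, 0.0477]
tcp_rot: [0.0, 0.761, 0.649, 0.0]
ft_force: [-0.6, 0.2, -0.3]
opening: 0.0388
finger_force: 10.0
```

Call:
servo_tool --increments '[{"tx": 0, "ty": 0, "tz": 0.0005, "ax": 0, "ay": 0, "az": 0, "jaw": 0.35}, {"tx": 0, "ty": 0, "tz": 0.001, "ax": 0, "ay": 0, "az": 0, "jaw": 0.35}, {"tx": 0, "ty": 0, "tz": 0.001, "ax": 0, "ay": 0, "az": 0, "jaw": 0.35}]'

```text
time_s: 12.78
ee_pos: [0.5089, 0.2029, 0.0464]
tcp_rot: [-0.0, 0.761, 0.649, -0.0]
ft_force: [-0.0, 0.1, -0.7]
opening: 0.0392
finger_force: 10.0
```

Call:
servo_tool --increments '[{"tx": 0, "ty": 0, "tz": 0.0005, "ax": 0, "ay": 0, "az": 0, "jaw": 0.35}, {"tx": 0, "ty": 0, "tz": 0.001, "ax": 0, "ay": 0, "az": 0, "jaw": 0.35}, {"tx": 0, "ty": 0, "tz": 0.0015, "ax": 0, "ay": 0, "az": 0, "jaw": 0.35}, {"tx": 0, "ty": 0, "tz": 0.0015, "ax": 0, "ay": 0, "az": 0, "jaw": 0.35}]'

```text
time_s: 13.28
ee_pos: [0.5088, 0.2029, 0.0449]
tcp_rot: [-0.0, 0.761, 0.649, -0.0]
ft_force: [-0.2, -1.0, -0.7]
opening: 0.0385
finger_force: 10.0
```

Call:
servo_tool --increments '[{"tx": 0, "ty": 0, "tz": 0.0005, "ax": 0, "ay": 0, "az": 0, "jaw": 0.35}, {"tx": 0, "ty": 0, "tz": 0.001, "ax": 0, "ay": 0, "az": 0, "jaw": 0.35}, {"tx": 0, "ty": 0, "tz": 0.001, "ax": 0, "ay": 0, "az": 0, "jaw": 0.35}]'

```text
time_s: 13.65
ee_pos: [0.509, 0.203, 0.0445]
tcp_rot: [-0.0, 0.761, 0.649, -0.0]
ft_force: [-3.3, -1.1, 5.1]
opening: 0.0392
finger_force: 10.0
```

It has touched the pad with 5 N. I'll release it and rise.

Call:
servo_tool --increments '[{"tx": 0, "ty": 0, "tz": -0.0005, "ax": 0, "ay": 0, "az": 0, "jaw": 0.45}, {"tx": 0, "ty": 0, "tz": -0.0005, "ax": 0, "ay": 0, "az": 0, "jaw": 0.55}, {"tx": 0, "ty": 0, "tz": -0.0005, "ax": 0, "ay": 0, "az": 0, "jaw": 0.6}, {"tx": 0, "ty": 0, "tz": -0.0005, "ax": 0, "ay": 0, "az": 0, "jaw": 0.6}, {"tx": 0, "ty": 0, "tz": -0.03, "ax": 0, "ay": 0, "az": 0, "jaw": 0.6}, {"tx": 0, "ty": 0, "tz": -0.08, "ax": 0, "ay": 0, "az": 0, "jaw": 0.6}, {"tx": 0, "ty": 0, "tz": -0.13, "ax": 0, "ay": 0, "az": 0, "jaw": 0.6}, {"tx": -0.02, "ty": 0, "tz": -0.16, "ax": 0, "ay": 0, "az": 0, "jaw": 0.6}, {"tx": -0.04, "ty": 0, "tz": -0.16, "ax": 0, "ay": 0, "az": 0, "jaw": 0.6}, {"tx": -0.04, "ty": 0, "tz": -0.16, "ax": 0, "ay": 0, "az": 0, "jaw": 0.6}]'

```text
time_s: 14.9
ee_pos: [0.5017, 0.1623, 0.2023]
tcp_rot: [-0.001, 0.761, 0.648, -0.001]
ft_force: [-0.5, 0.6, -0.1]
opening: 0.0564
finger_force: 0.0
```

```bash
python3 - <<'E'
from h import *
import pickle
goto([.494,.1168,.0605],50)
c=read_camera("wrist");pickle.dump(c,open("w7.pkl","wb"))
f=c["frame"].astype(int);m=((f.min(2)>120)&(f.max(2)-f.min(2)<45)).astype(np.uint8)
a=ortho(c,.03,(.505,.185),.06,400);b=ortho(c,.06,(.494,.1165),.03,400)
cv2.imwrite("pics/o7.png",np.hstack([a,b]))
E
```

```text
t(mm) [-46.1  -0.  141.9] a(deg) [-1.300e-01 -4.000e-02 -5.916e+01] yaw now -9.16 pos [0.5017 0.1623 0.2023] t 14.9 j [ 0.1  -0.02  1.89  0.    1.27  0.26]
```

View pics/o7.png

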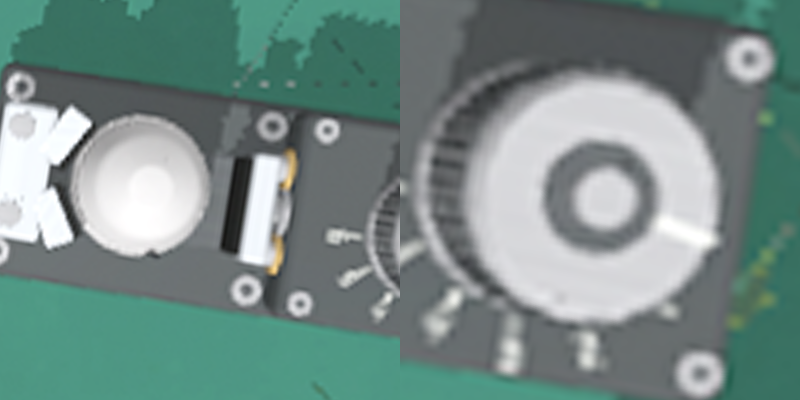

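The sensor stands centred on the pad against the V, and the collar still reads about 0. Now I'll grip the collar and turn it clockwise by 80°.

Call:
servo_tool --increments '[{"tx": -0.046, "ty": 0, "tz": 0.03, "ax": 0, "ay": 0, "az": -94, "jaw": 0.56}, {"tx": -0.046, "ty": 0, "tz": 0.03, "ax": 0, "ay": 0, "az": -94, "jaw": 0.56}, {"tx": -0.046, "ty": 0, "tz": 0.03, "ax": 0, "ay": 0, "az": -94, "jaw": 0.56}, {"tx": -0.046, "ty": 0, "tz": 0.03, "ax": 0, "ay": 0, "az": -94, "jaw": 0.56}, {"tx": -0.046, "ty": 0, "tz": 0.03, "ax": 0, "ay": 0, "az": -94, "jaw": 0.56}, {"tx": -0.046, "ty": 0, "tz": 0.03, "ax": 0, "ay": 0, "az": -94, "jaw": 0.56}, {"tx": -0.046, "ty": 0, "tz": 0.03, "ax": 0, "ay": 0, "az": -94, "jaw": 0.56}, {"tx": -0.046, "ty": 0, "tz": 0.03, "ax": 0, "ay": 0, "az": -94, "jaw": 0.56}, {"tx": -0.046, "ty": 0, "tz": 0.05, "ax": 0, "ay": 0, "az": -94, "jaw": 0.56}, {"tx": -0.046, "ty": 0, "tz": 0.08, "ax": 0, "ay": 0, "az": -94, "jaw": 0.56}, {"tx": -0.046, "ty": 0, "tz": 0.08, "ax": 0, "ay": 0, "az": -94, "jaw": 0.56}]'

```text
time_s: 16.32
ee_pos: [0.4924, 0.1183, 0.1201]
tcp_rot: [-0.004, 0.044, 0.999, -0.0]
ft_force: [-0.4, 0.1, -0.2]
opening: 0.0526
finger_force: 0.0
```

```bash
python3 -c "
from h import *
goto([.494,.1168,.0605],85)"
```

```text
t(mm) [-2.2 -1.3 59.6] a(deg) [-0.04 -0.48 -0.03] yaw now 84.97 pos [0.4924 0.1183 0.1201] t 16.325 j [ 0.01  0.04  2.    0.    1.11 -1.47]
```

Call:
servo_tool --increments '[{"tx": 0, "ty": 0, "tz": 0.03, "ax": 0, "ay": 0, "az": 0, "jaw": 0.55}, {"tx": 0, "ty": 0, "tz": 0.05, "ax": 0, "ay": 0, "az": 0, "jaw": 0.55}, {"tx": 0, "ty": 0, "tz": 0.06, "ax": 0, "ay": 0, "az": 0, "jaw": 0.55}, {"tx": 0, "ty": 0, "tz": 0.06, "ax": 0, "ay": 0, "az": 0, "jaw": 0.55}, {"tx": 0, "ty": 0, "tz": 0.06, "ax": 0, "ay": 0, "az": 0, "jaw": 0.3}, {"tx": 0, "ty": 0, "tz": 0.06, "ax": 0, "ay": 0, "az": 0, "jaw": 0.3}, {"tx": 0, "ty": 0, "tz": 0.06, "ax": 0, "ay": 0, "az": 0, "jaw": 0.3}, {"tx": 0, "ty": 0, "tz": 0.06, "ax": 0, "ay": 0, "az": 0, "jaw": 0.3}]' --grip_force 30

```text
time_s: 17.32
ee_pos: [0.4961, 0.1163, 0.0649]
tcp_rot: [0.001, 0.043, 0.999, -0.002]
ft_force: [-1.3, -7.3, 1.5]
opening: 0.0392
finger_force: 30.0
```

Call:
servo_tool --increments '[{"tx": 0, "ty": 0, "tz": 0, "ax": 0, "ay": 0, "az": 9, "jaw": 0.3}, {"tx": 0, "ty": 0, "tz": 0, "ax": 0, "ay": 0, "az": 18, "jaw": 0.3}, {"tx": 0, "ty": 0, "tz": 0, "ax": 0, "ay": 0, "az": 27, "jaw": 0.3}, {"tx": 0, "ty": 0, "tz": 0, "ax": 0, "ay": 0, "az": 36, "jaw": 0.3}, {"tx": 0, "ty": 0, "tz": 0, "ax": 0, "ay": 0, "az": 45, "jaw": 0.3}, {"tx": 0, "ty": 0, "tz": 0, "ax": 0, "ay": 0, "az": 53, "jaw": 0.3}, {"tx": 0, "ty": 0, "tz": 0, "ax": 0, "ay": 0, "az": 60, "jaw": 0.3}, {"tx": 0, "ty": 0, "tz": 0, "ax": 0, "ay": 0, "az": 67, "jaw": 0.3}, {"tx": 0, "ty": 0, "tz": 0, "ax": 0, "ay": 0, "az": 74, "jaw": 0.3}, {"tx": 0, "ty": 0, "tz": 0, "ax": 0, "ay": 0, "az": 80, "jaw": 0.3}, {"tx": 0, "ty": 0, "tz": 0, "ax": 0, "ay": 0, "az": 80, "jaw": 0.3}, {"tx": 0, "ty": 0, "tz": 0, "ax": 0, "ay": 0, "az": 80, "jaw": 0.3}]'

```text
time_s: 18.82
ee_pos: [0.4942, 0.1145, 0.0649]
tcp_rot: [0.001, 0.675, 0.738, -0.005]
ft_force: [-9.5, -16.7, 8.7]
opening: 0.0391
finger_force: 30.0
```

Call:
servo_tool --increments '[{"tx": 0, "ty": 0, "tz": 0, "ax": 0, "ay": 0, "az": 0, "jaw": 0.5}, {"tx": 0, "ty": 0, "tz": 0, "ax": 0, "ay": 0, "az": 0, "jaw": 0.55}, {"tx": 0, "ty": 0, "tz": -0.03, "ax": 0, "ay": 0, "az": 0, "jaw": 0.55}, {"tx": 0, "ty": 0, "tz": -0.08, "ax": 0, "ay": 0, "az": 0, "jaw": 0.55}, {"tx": 0, "ty": 0, "tz": -0.13, "ax": 0, "ay": 0, "az": 0, "jaw": 0.55}, {"tx": 0, "ty": 0, "tz": -0.15, "ax": 0, "ay": 0, "az": 0, "jaw": 0.55}, {"tx": 0, "ty": 0, "tz": -0.15, "ax": 0, "ay": 0, "az": 0, "jaw": 0.55}]'

```text
time_s: 19.7
ee_pos: [0.4967, 0.1183, 0.2162]
tcp_rot: [0.002, 0.676, 0.737, 0.002]
ft_force: [-0.2, 0.3, -0.9]
opening: 0.0513
finger_force: 0.0
```

```bash
python3 - <<'E'
from h import *
import pickle
goto([.494,.1168,.0605],85)
c=read_camera("wrist");pickle.dump(c,open("w8.pkl","wb"))
a=ortho(c,.03,(.505,.185),.06,400);b=ortho(c,.06,(.494,.1165),.03,400)
cv2.imwrite("pics/o8.png",np.hstack([a,b]))
E
```

```text
t(mm) [ -1.3  -3.6 155.7] a(deg) [  0.23   0.2  -80.02] yaw now 4.98 pos [0.4967 0.1183 0.2162] t 19.7 j [ 0.01 -0.08  1.92  0.    1.29 -0.08]
```

View pics/o8.png

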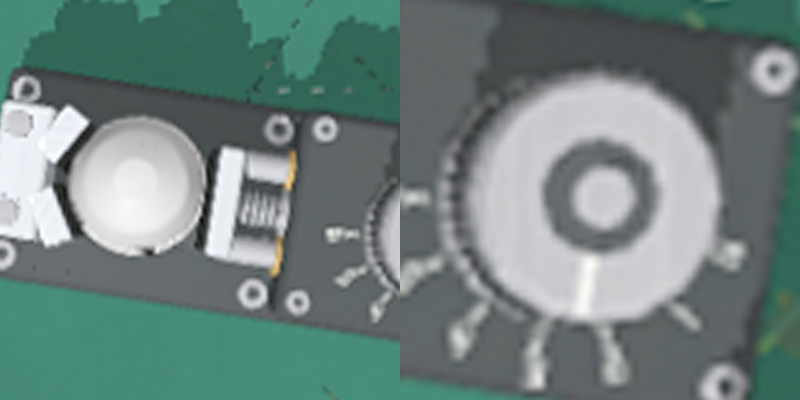

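The line points at 3, within about 2°. The sensor stands upright between both jaws and the hand is clear, so I'll hand it in.

```bash
python3 -c "
from station import *
print(close_job())"
```

```text
the job is handed in; nothing more can be done
None
```

The job is handed in at about 20 s: the collar is at 3 (within about 2°), and the sensor stands upright on the pad with both jaws against it. The jaw force itself wasn't measured, and no verdict came back.

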